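# Set the coffee grinder two notches finer

### The job

Set the coffee grinder two notches finer: flip its lock lever over so that the spring pin is drawn out of the collar, push the collar's stud clockwise (seen from above) by two notches, and flip the lever back so that the pin drops fully home in that notch. Also slide the steel dosing cup on the worktop, upright, into the grinder's wire fork until it stands home against the stop pad under the chute. Leave the espresso cups and the milk frother alone.

Things in the scene. Friction and masses are not known exactly. Their poses are not given: they have to be found in the camera images.
- grinder: White coffee grinder, fixed. Origin on the worktop under the collar's axis, z up; the chute and cup side is -x. Frame in mm: body x -65 to +85, y +-63, 114 high, collar on top; chute over the cup place x -65 to -118, y +-22, z 58 to 100 (at its end up to 84); pin's steel bracket x 38 to 83, y +-15, up to z 156
- collar (a joint): Aluminium adjusting collar, 128 mm across, about the grinder's z axis; 0 at the start, pin in its notch; grows clockwise seen from above (finer); -1.4 to 1.4 rad. Flange top z 134.5 mm; 18 notches 20 degrees (0.349 rad) apart, 9 mm wide, 54 from the axis; play in a notch +-0.03 rad. Ribbed ring, radius 36, up to z 152. Stiff (0.12 N m), stays where left
- stud_top (a point): Centre of the top of the collar's stud: upright black grip, 16 mm across, its top at z = 181 mm and its foot at 144 mm, 56 mm from the collar's axis, at the chute side; it turns with the collar. Push it sideways, at a height above the ribbed ring
- index_pin (a joint): Upright spring pin, 6 mm thick, at x 54, y 0 mm of grinder. Height in m: 0 = home at the bottom of a notch (collar locked), 0.0055 = tip rides on the flange between notches, about 0.0073 = drawn by the lever, collar free. A spring (4 to 6 N) pushes it down: riding on the flange it drops by itself when a notch comes under it
- lock_lever (a joint): Cam lever on the pin. 0 = leaning 30 degrees outwards, to the grinder's +x (pin let down), 1.13 rad = leaning 35 degrees inwards over the collar (pin drawn); it swings through upright in the plane y = 0 of grinder, about an axle at x = 54, z = 172 mm plus the pin's height. About 3 N at the knob; over centre from 1.0 rad; it stays on the side where it is left
- lever_knob (a point): Centre of the black ball, 19 mm across, at the lever's end, 55 mm from the lever's axle; the lever's bar is 8 mm thick. The knob rises about 12 mm on its way to upright, and the finger pads are grippy: push with a slight rise
- cup_seat (a point): Point on the worktop (z = 0) under the chute, x = -107 mm, y = 0 of grinder, where the cup's centre belongs (within 2 mm when it touches the stop pad). The cup enters along the grinder's +x between two fork wires, radius 4 mm, at y = +-35, z = 10 mm, reaching to x = -108 and flaring to y = +-43 at x = -124
- dosing_cup: Plain steel cup without handle, open at the top, 56 mm across, 50 mm high, 0.18 kg, loose, upright on the worktop in front of the fork. Origin at the centre of its underside, z up
- espresso_cup: White espresso cup, 63 x 88 x 51 mm, loose bystander; origin at the centre of its underside
- espresso_cup_2: White espresso cup, green inside, 64 x 94 x 54 mm, loose bystander; origin at the centre of its underside
- milk_frother: Black milk frother jug with a clear lid, 88 x 86 x 150 mm, loose bystander; origin at the centre of its underside
There are look-alikes about, which are no part of the job. What is shaped like the dosing_cup but red or turquoise is not meant.

How it is judged:
On the way, in this order (a step that is already met when the one before it is completed fails the run):
1. the pin is drawn up out of the collar (value of joint index_pin above 0.0063 m and value of joint lock_lever above 0.8 rad), for 0.2 s.
2. the collar is turned clockwise past the first notch (value of joint collar above 0.4 rad), for 0.1 s.
3. the pin has dropped home in the second notch (value of joint index_pin below 0.0025 m and value of joint collar between 0.628 and 0.768 rad), for 0.2 s.
At the end, for the whole second after the job is handed in: The collar stands two notches clockwise of its start (0.698 rad, within 0.07) with the pin home in the notch (below 2.5 mm) and the lever back on its first side (below 0.4 rad); the dosing cup stands upright and still on the worktop with its centre within 8 mm of the cup place under the chute (all of step 3 and value of joint lock_lever below 0.4 rad and horizontal distance between dosing_cup and cup_seat below 0.008 m and angle between dosing_cup's own z axis and vertical below 0.1 rad and height (world z) of dosing_cup below 0.006 m and linear speed of dosing_cup below 0.02 m/s); the robot touches nothing.
It fails at once if the dosing cup is tipped (angle between dosing_cup's own z axis and vertical above 0.5 rad).
It fails at once if an espresso cup is pushed more than 2 cm (distance of any of espresso_cup, espresso_cup_2 from where it was at the start of the episode above 0.02 m).
It fails at once if the milk frother is pushed more than 2 cm (distance of milk_frother from where it was at the start of the episode above 0.02 m).
It also fails if it takes over 67 s, if anything falls off the work surface, if the arm or the gripper's body presses on something with over 40 N, if the wrist force passes 120 N, or if a joint passes its speed limit or range.

### The arm

A 6-joint arm with a two-finger parallel gripper is mounted at the origin on a cart in front of the work surface, level with it; the furniture and walls round the work are solid. World frame = base frame: x ahead of the robot, y to its left, z up, the work surface at z = 0. Lengths are in m, angles in rad, forces in N, time in s.
With the tool pointing down it reaches from about 0.375 to 0.9 m from the base axis. Payload 3.1 kg.
Tool frame: the origin (TCP) lies on the centre line of the jaws, within the pads' length; the fingertips stand 14 mm ahead of it and the grasp point (between the pads) lies 5 mm behind it; z points along the fingers, y is the line along which they close (so a half turn about z gives the same grasp; the last joint's range is limited). The gripper opens to 87 mm and grips with 3 to 60 N. Pads are 19 mm wide; open, the fingers measure 117 mm over their backs; the gripper's body (75 mm by 190 mm) begins 51 mm behind the grasp point.
Start: joints at [-1.304, 0.527, 1.433, -0, 1.181, -0.178], TCP at [0.27, -0.564, 0.237] pointing down, gripper open.
Joint ranges: [-3.08, 3.08], [-0.75, 2.2], [0.22, 2.44], [-1.43, 4.57], [0, 2.65], [-2.85, 2.85]. Speed limits (rad/s): [2.79, 2.79, 3.14, 3.14, 3.14, 3.14].

### API

Orientations are given as a unit quaternion [x, y, z, w].
In Python, from rig import robot gives the robot as it stands.
- The arm moves only by the tool move_arm, never from a script. Its argument "commands" is a list of rows, each an object with "hand": the finger opening in cm, from 0 to 8.7; "travel": the shift along the tool's x, y, z in cm, a list of three; "twist": the turn, a rotation vector about the tool's x, y, z in degrees, a list of three. In form: [{"hand": hand, "travel": [dx, dy, dz], "twist": [wx, wy, wz]}, ...]. A call has 1 to 5 rows; each row shifts and turns the commanded pose from where the row before left it, along the tool's axes as they then stand; what a row does not reach is not made up. A row lasts 1/12 s, in which the tool goes at most 41.7 mm and 7.16 degrees, less where a joint would pass 70% of its speed; a pose out of reach is approached as far as the arm can. A call is refused whole if a number of a shift passes 4.17 or a number of a turn 7.16, either way. A call with a gripper value outside its range is refused whole. The fingers move at their own pace and stop on an object; "force" is the grip in N (left out, the last holds). Time passes only in rows, so rows that do not move let the fingers close. It gives the time, the measured TCP pose, the force, the opening and the grip force at its end, in the units of the state.
- robot.get_obs(): the state, without advancing time (a new reading comes with each control period).
- robot.camera(name): name is "scene" or "side" or "wrist"; returns a dict with "frame" (400x640x3 uint8, red, green, blue), "fov_y" (degrees; the focal length in pixels is half the picture's height over the tangent of half this angle, whatever the lens; pixels are square), "cx", "cy" (the principal point, pixels), "k1" (the pictures are not rectified: a ray, as slopes to the right and down, at radius r is drawn at 1 + k1 r^2 times it, then the intrinsics apply), "extrinsics" (4x4, takes a point from camera to world coordinates); the wrist camera has in their place "T_tool_cam" (4x4, takes a point from camera to tool coordinates, whose origin is the TCP and whose axes are the flange's). Camera axes: x right, y down, z forward; pixel columns grow to the right and rows downward; lengths in m; the calibration is good to about 2 mm. A picture is of the moment at which its call begins: read the wrist's pose just before it. There is no depth.
- robot.hand_in(): hands the job in; it is judged then, once.
The state is a dict: "time": time; "q": joint angles; "joint_velocities": joint speeds; "joint_torque": joint torques, N m; "position": TCP position; "tool_rot": TCP orientation; "ft_force": force on the tool from outside, world axes, zero at the start; "moment": the same for the moment, N m; "grip_width": finger opening in m; "grip_force": force on a finger pad.
Only numpy, scipy, OpenCV 4.12 (cv2) and the standard library are available. Lean on these libraries where they do the work, as an engineer would, in place of code of your own. Each camera call takes 0.05 s, during which the arm holds its last target. There are 200 camera calls.

## Working session

There is one attempt and no reset: what is moved stays moved. The work goes in short steps, Python scripts to look and compute and a tool call to move; the robot and the scene stay as the last step left them, time stands still between calls to the robot, and variables do not carry over. Pictures are saved under pics/ and viewed, at most 10 in all, crops included, and the job is handed in when it is done.

Besides the shell and the picture viewer there is one more tool, called after "Emit:" as a command line: name --argument value ..., lists and objects as JSON in quotes. move_arm: Moves the arm, as the interface text tells. Its arguments: {"type":"object","properties":{"commands":{"type":"array"},"force":{"type":"number"}},"required":["commands"]}

```bash
mkdir -p pics
cat > h.py <<'E'
import numpy as np, cv2
from rig import robot
from scipy.spatial.transform import Rotation as R
def snap(n,fn=None):
    o=robot.get_obs(); c=robot.camera(n)
    if n=='wrist':
        T=np.eye(4);T[:3,:3]=R.from_quat(o['tool_rot']).as_matrix();T[:3,3]=o['position'];E=T@np.array(c['T_tool_cam'])
    else: E=np.array(c['extrinsics'])
    f=200/np.tan(np.radians(c['fov_y'])/2)
    d=dict(E=E,f=f,cx=c['cx'],cy=c['cy'],k1=c['k1'],frame=c['frame'])
    if fn:
        cv2.imwrite('pics/'+fn+'.png',c['frame'][:,:,::-1]); np.save('pics/'+fn+'.npy',d,allow_pickle=True)
    return d
def load(fn): return np.load('pics/'+fn+'.npy',allow_pickle=True).item()
def ray(d,u,v):
    K=np.array([[d['f'],0,d['cx']],[0,d['f'],d['cy']],[0,0,1]],float)
    p=np.array([(u-d['cx'])/d['f'],(v-d['cy'])/d['f']]);x=p.copy()
    for _ in range(30): x=p/(1+d['k1']*(x@x))
    r=d['E'][:3,:3]@np.array([x[0],x[1],1]); return d['E'][:3,3],r/np.linalg.norm(r)
def atz(d,u,v,z):
    o,r=ray(d,u,v); return o+r*(z-o[2])/r[2]
def proj(d,P):
    c=np.linalg.inv(d['E'])@np.append(P,1); x=c[:2]/c[2]; x=x*(1+d['k1']*(x@x)); return x*d['f']+[d['cx'],d['cy']]
def tri(*obs):
    A=np.zeros((3,3));b=np.zeros(3)
    for d,u,v in obs:
        o,r=ray(d,u,v);M=np.eye(3)-np.outer(r,r);A+=M;b+=M@o
    p=np.linalg.solve(A,b); return p,[np.linalg.norm((np.eye(3)-np.outer(ray(*k)[1],ray(*k)[1]))@(p-k[0]['E'][:3,3])) for k in obs]
E
python3 - <<'E'
from h import *
for n in ('scene','side','wrist'):
    d=snap(n,n+'0'); print(n,d['f'],d['cx'],d['cy'],d['k1'],d['E'].round(3).tolist())
print(robot.get_obs())
E
```

```text
scene 508.81618899308666 313.0684112340467 196.13141392135634 0.013459863651552013 [[0.041, -0.41, 0.911, -0.649], [-0.999, -0.027, 0.032, -0.087], [0.012, -0.912, -0.411, 0.71], [0.0, 0.0, 0.0, 1.0]]
side 505.0306768037684 328.9996421025441 194.6221590633141 -0.11503865905202443 [[-0.821, -0.454, 0.346, 0.168], [-0.571, 0.646, -0.507, 0.577], [0.007, -0.613, -0.79, 1.137], [0.0, 0.0, 0.0, 1.0]]
wrist 314.64842506260356 321.0776181900633 203.31979632558264 -0.0435023876890752 [[0.431, -0.87, -0.24, 0.336], [-0.903, -0.415, -0.113, -0.532], [-0.001, 0.265, -0.964, 0.384], [0.0, 0.0, 0.0, 1.0]]
{'time': 0.15, 'q': array([-1.30352984e+00,  5.28253199e-01,  1.43357014e+00, -1.17874183e-05,
        1.18139172e+00, -1.78471726e-01]), 'joint_velocities': array([-0.0003994 , -0.00093807, -0.0047489 , -0.000571  , -0.00152711,
        0.00061684]), 'joint_torque': array([ 1.06017426e-04, -4.40430343e+01, -1.76842296e+01,  6.31929003e-02,
        5.52350900e-02, -1.00471489e-04]), 'position': array([ 0.26935356, -0.56340777,  0.23580809]), 'tool_rot': array([ 9.75266493e-01,  2.21030789e-01, -4.14488561e-05, -8.10164154e-04]), 'ft_force': array([ 0.51497316, -0.05312008,  0.55322927]), 'moment': array([ 0.00102765, -0.05130667, -0.05458346]), 'grip_force': 0.0, 'grip_width': 0.08672909297009389}
```

View pics/scene0.png

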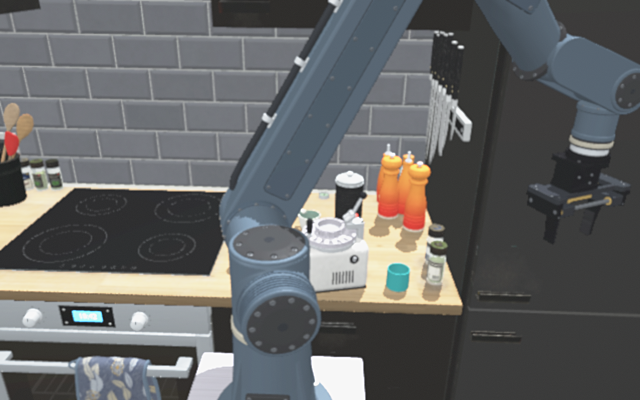

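View pics/side0.png

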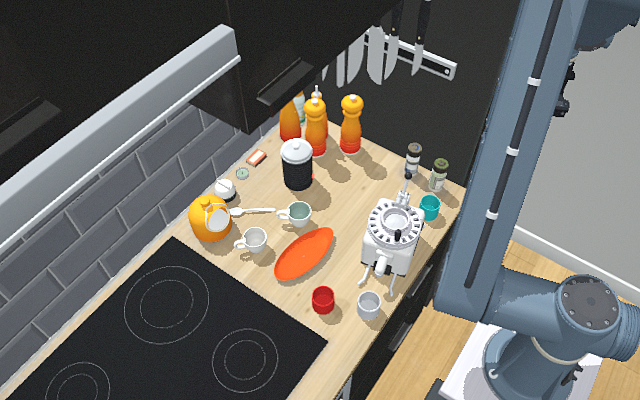

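The scene view shows the grinder (~335,255), mostly occluded by the arm. The side view shows the grinder at (393,225), the lever up near (405,190), the stud at (397,237), the steel cup at (368,305), and the red cup at (323,300) as the look-alike.

Run:
```python
from h import *
im=cv2.imread('pics/side0.png')[160:330,330:460]; cv2.imwrite('pics/c1.png',cv2.resize(im,None,fx=3.5,fy=3.5,interpolation=cv2.INTER_CUBIC))
im=cv2.imread('pics/scene0.png')[165:305,290:420]; cv2.imwrite('pics/c2.png',cv2.resize(im,None,fx=4,fy=4,interpolation=cv2.INTER_CUBIC))
```

```text
(no output)
```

View pics/c1.png

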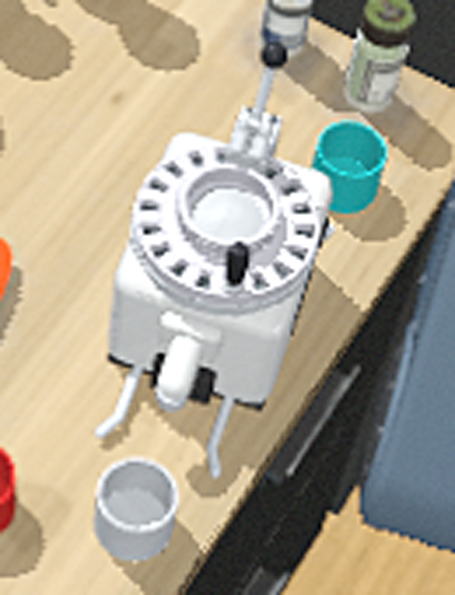

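View pics/c2.png

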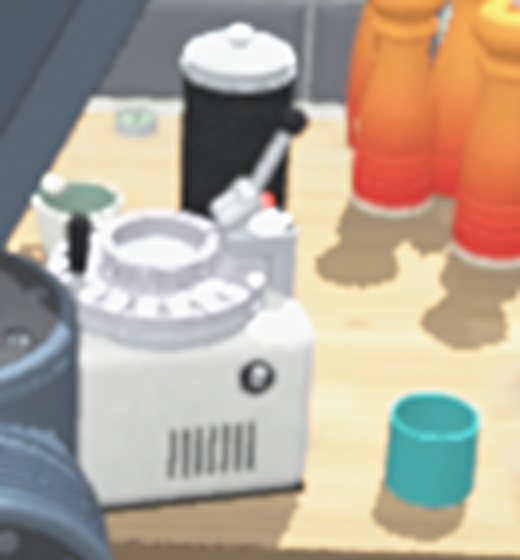

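c1: knob (273,55), stud top (237,250), ring centre ~(228,205), fork tips (102,433)/(216,472), cup rim centre (138,493). c2: knob (292,122), stud top (78,218), ring centre (160,240).

Run:
```python
from h import *
from scipy.optimize import least_squares
s=load('side0');c=load('scene0')
S=lambda u,v:(s,u/3.5+330-.36,v/3.5+160-.36)
C=lambda u,v:(c,u/4+290-.37,v/4+165-.37)
print('knob',tri(S(273,55),C(292,122)));print('stud',tri(S(237,248),C(78,217)));print('ring',tri(S(229,203),C(161,238)))
pts=[(S(273,55),(81.5,0,219.6)),(C(292,122),(81.5,0,219.6)),(S(237,248),(-56,0,181)),(C(78,217),(-56,0,181)),(S(102,433),(-124,43,10)),(S(216,472),(-124,-43,10)),(S(229,203),(0,0,152)),(C(161,238),(0,0,152)),(C(303,485),(85,-63,0)),(C(100,507),(-65,-63,0))]
def G(p,m): return np.append(p[:2]+R.from_euler('z',p[2]).as_matrix()[:2,:2]@np.array(m[:2])/1e3,m[2]/1e3)
fun=lambda p:np.concatenate([proj(d,G(p,m))-[u,v] for (d,u,v),m in pts])
best=min((least_squares(fun,[.55,-.1,y],loss='soft_l1') for y in (-2.5,-1.5,-.5,.5)),key=lambda r:r.cost)
p=best.x;print('grinder',p,np.degrees(p[2]));print(fun(p).reshape(-1,2).round(1).tolist())
print('seat',G(p,(-107,0,0)),'ends',G(p,(-124,43,10)),G(p,(-124,-43,10)))
# cup via rim ellipse left/right, front
print('cup rim ctr',atz(*S(138,493),.05)); print('rim l r',atz(*S(97,493),.05),atz(*S(179,493),.05)); print('top/bot',atz(*S(138,459),.05),atz(*S(138,527),.05))
for n,u,v in (('red',323,293),('esp1',257,240),('esp2',301,213),('turq',430,202)): print(n,atz(s,u,v,.05))
print('frother',atz(s,297,145,.15))
```

```text
knob (array([ 0.4492824 , -0.16531342,  0.2211203 ]), [np.float64(0.00016874145676683448), np.float64(0.0001687414567669428)])
stud (array([ 0.40053789, -0.04180591,  0.17906769]), [np.float64(0.00014926742125265154), np.float64(0.00014926742125270925)])
ring (array([ 0.43079236, -0.08967061,  0.15089389]), [np.float64(0.00044946231801655637), np.float64(0.00044946231801645966)])
grinder [ 0.4301544  -0.08883933 -1.30660639] -74.86303159307172
[[-0.4, -0.5], [0.9, 0.2], [-7.1, -1.4], [-2.6, -3.8], [0.4, 0.4], [1.0, -0.3], [0.1, -0.1], [-0.5, -0.2], [2.8, 2.2], [-6.8, 4.2]]
seat [0.40221376 0.01444824 0.        ] ends [0.43928269 0.04208689 0.01      ] [0.35626651 0.01962993 0.01      ]
cup rim ctr [0.38647627 0.08494104 0.05      ]
rim l r [0.4091807  0.10071172 0.05      ] [0.36371841 0.06917564 0.05      ]
top/bot [0.40006094 0.06336272 0.05      ] [0.37319641 0.10601934 0.05      ]
red [0.48681275 0.13104122 0.05      ]
esp1 [0.71072431 0.10591987 0.05      ]
esp2 [ 0.66959334 -0.02687635  0.05      ]
turq [ 0.40553248 -0.25694356  0.05      ]
frother [ 0.76671217 -0.14504977  0.15      ]
```

```bash
cat >> h.py <<'E'
P=np.array([.4302,-.0888,-1.3066])
def st(p=None,rot=None):
    o=robot.get_obs(); Rg=R.from_euler('z',P[2]); g=Rg.inv().apply(o['position']-[P[0],P[1],0])*1e3
    A=R.from_quat(o['tool_rot']); D=Rg*R.from_matrix(np.diag([-1.,1,-1])) 
    print('t',round(o['time'],2),'TCP g mm',g.round(1),'err twist deg',np.degrees((A.inv()*D).as_rotvec()).round(1),'F g',Rg.inv().apply(o['ft_force']).round(1),'w',round(o['grip_width']*1e3,1),'gf',round(o['grip_force'],1),'q',o['q'].round(2))
E
python3 - <<'E'
from h import *
s=load('side0');st()
print('corner',atz(s,464,188,0),'front',atz(s,380,340,0), 'mill base',atz(s,350,150,0.0),'jar top',atz(s,440,163,.1),'jar2',atz(s,414,147,.1))
c=load('scene0');print('front r corner',atz(c,460,305,0),'fridge edge at z.2?',atz(c,455,200,0.2))
E
```

```text
t 0.15 TCP g mm [ 416.1 -279.2  235.8] err twist deg [ -0.1  -0.1 -79.6] F g [0.2 0.5 0.6] w 86.7 gf 0.0 q [-1.3   0.53  1.43 -0.    1.18 -0.18]
corner [ 0.3583304  -0.39841414  0.        ] front [0.32064556 0.13430173 0.        ] mill base [ 0.71215465 -0.33155592  0.        ] jar top [ 0.43490151 -0.3546921   0.1       ] jar2 [ 0.52304042 -0.36592368  0.1       ]
front r corner [ 0.33604155 -0.3957552   0.        ] fridge edge at z.2? [ 0.48243385 -0.39040129  0.2       ]
```

Emit:
move_arm --commands '[{"hand": 0, "travel": [1.42, -2.98, -0.8], "twist": [0, 0, 0]}, {"hand": 0, "travel": [1.42, -2.98, -0.8], "twist": [0, 0, 0]}, {"hand": 0, "travel": [1.42, -2.98, -0.8], "twist": [0, 0, 0]}, {"hand": 0, "travel": [1.42, -2.98, -0.8], "twist": [0, 0, 0]}]' --force 10

```text
time: 0.48
position: [0.269, -0.4301, 0.2682]
tool_rot: [0.975, 0.221, -0.0, -0.001]
ft_force: [0.4, -0.3, 0.4]
grip_width: 0.0678
grip_force: 0.0
```

Emit:
move_arm --commands '[{"hand": 0, "travel": [1.42, -2.98, -0.8], "twist": [0, 0, 0]}, {"hand": 0, "travel": [1.42, -2.98, -0.8], "twist": [0, 0, 0]}, {"hand": 0, "travel": [1.42, -2.98, -0.8], "twist": [0, 0, 0]}, {"hand": 0, "travel": [1.42, -2.98, -0.8], "twist": [0, 0, 0]}]'

```text
time: 0.82
position: [0.2689, -0.2979, 0.3006]
tool_rot: [0.975, 0.221, -0.0, -0.0]
ft_force: [-0.0, 0.7, 0.7]
grip_width: 0.0418
grip_force: 0.0
```

Emit:
move_arm --commands '[{"hand": 0, "travel": [0, 0, 0], "twist": [0, 0, -6.63]}, {"hand": 0, "travel": [0, 0, 0], "twist": [0, 0, -6.63]}, {"hand": 0, "travel": [0, 0, 0], "twist": [0, 0, -6.63]}, {"hand": 0, "travel": [0, 0, 0], "twist": [0, 0, -6.63]}]'

```text
time: 1.15
position: [0.2692, -0.2993, 0.3007]
tool_rot: [0.897, 0.442, -0.0, 0.0]
ft_force: [0.1, -0.9, 0.4]
grip_width: 0.0148
grip_force: 0.0
```

Emit:
move_arm --commands '[{"hand": 0, "travel": [0, 0, 0], "twist": [0, 0, -6.63]}, {"hand": 0, "travel": [0, 0, 0], "twist": [0, 0, -6.63]}, {"hand": 0, "travel": [0, 0, 0], "twist": [0, 0, -6.63]}, {"hand": 0, "travel": [0, 0, 0], "twist": [0, 0, -6.63]}]'

```text
time: 1.48
position: [0.2691, -0.2995, 0.3004]
tool_rot: [0.772, 0.635, 0.0, -0.0]
ft_force: [0.4, -0.2, -0.3]
grip_width: 0.0006
grip_force: 0.0
```

Emit:
move_arm --commands '[{"hand": 0, "travel": [0, 0, 0], "twist": [0, 0, -6.63]}, {"hand": 0, "travel": [0, 0, 0], "twist": [0, 0, -6.63]}, {"hand": 0, "travel": [0, 0, 0], "twist": [0, 0, -6.63]}, {"hand": 0, "travel": [0, 0, 0], "twist": [0, 0, -6.63]}, {"hand": 0, "travel": [0, 0, 0], "twist": [0, 0, 0]}]'

```text
time: 1.9
position: [0.2691, -0.2996, 0.3004]
tool_rot: [0.607, 0.794, 0.0, -0.0]
ft_force: [-0.1, -0.3, 0.6]
grip_width: 0.0006
grip_force: 0.0
```

```bash
python3 -c "
from h import *
st();snap('wrist','w1')"
```

```text
t 1.9 TCP g mm [ 161.4 -210.6  300.4] err twist deg [-0.  -0.   0.1] F g [ 0.2 -0.2  0.6] w 0.6 gf 0.0 q [-1.12  0.13  1.86 -0.    1.15 -1.38]
```

View pics/w1.png

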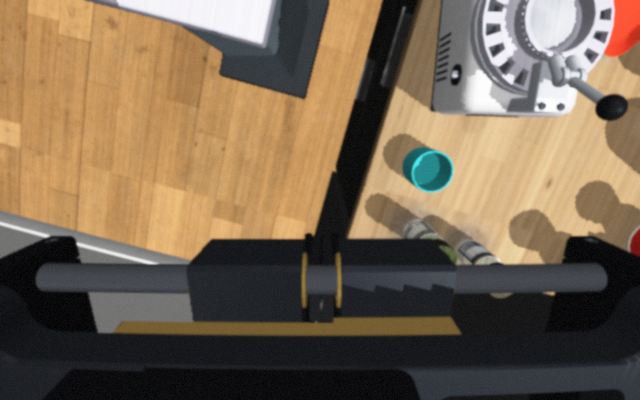

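The wrist view shows the knob at (611,106), the collar at (545,30), and the turquoise look-alike at (431,170).

Emit:
move_arm --commands '[{"hand": 0, "travel": [0.6, 3.5, 0], "twist": [0, 0, 0]}, {"hand": 0, "travel": [0.6, 3.5, 0], "twist": [0, 0, 0]}, {"hand": 0, "travel": [0.6, 3.5, 0], "twist": [0, 0, 0]}, {"hand": 0, "travel": [0.6, 3.5, 0], "twist": [0, 0, 0]}, {"hand": 0, "travel": [0.6, 3.5, 0], "twist": [0, 0, 0]}]'

```text
time: 2.37
position: [0.4317, -0.2243, 0.3005]
tool_rot: [0.609, 0.793, -0.0, 0.0]
ft_force: [-0.0, -1.2, -0.3]
grip_width: 0.0001
grip_force: 0.0
```

Emit:
move_arm --commands '[{"hand": 0, "travel": [0.6, 3.5, 0], "twist": [0, 0, 0]}, {"hand": 0, "travel": [0, 0, 0], "twist": [0, 0, 0]}, {"hand": 0, "travel": [0, 0, 0], "twist": [0, 0, 0]}]'

```text
time: 2.62
position: [0.4636, -0.2094, 0.3001]
tool_rot: [0.608, 0.794, -0.0, -0.0]
ft_force: [0.4, -0.0, 0.9]
grip_width: 0.0008
grip_force: 0.0
```

```bash
python3 -c "
from h import *
st();d=snap('wrist','w2')
G=lambda m:np.append(P[:2]+R.from_euler('z',P[2]).as_matrix()[:2,:2]@np.array(m[:2])/1e3,m[2]/1e3)
w=load('w1');print(proj(w,G((81.5,0,219.6))))
for m in ((81.5,0,219.6),(-56,0,181),(-53,-19,181),(0,0,152),(-124,43,10),(-124,-43,10)): print(m,proj(d,G(m)))
print('cup',proj(d,[.3865,.085,.05]))
"
```

```text
t 2.62 TCP g mm [125.1   0.7 300.1] err twist deg [-0. -0.  0.] F g [0.1 0.4 0.9] w 0.8 gf 0.0 q [-0.64  0.29  1.64 -0.    1.21 -0.91]
[609.0296645  109.73006023]
(81.5, 0, 219.6) [319.14517919 157.47369564]
(-56, 0, 181) [319.24251227 -32.18145074]
(-53, -19, 181) [293.92027493 -27.65720191]
(0, 0, 152) [319.54647178  54.65317197]
(-124, 43, 10) [355.15222689 -30.70500677]
(-124, -43, 10) [285.07083045 -30.65102315]
cup [ 322.90325673 -103.41512881]
```

View pics/w2.png

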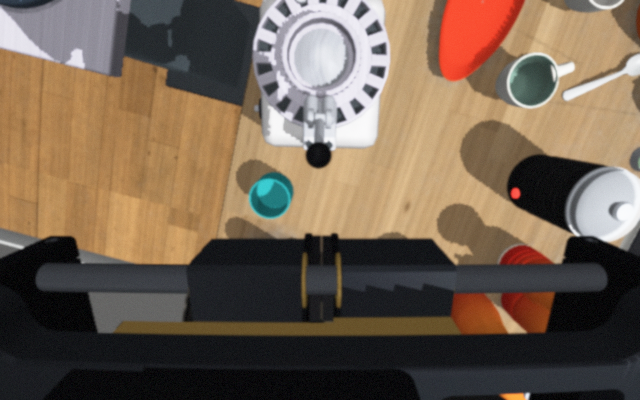

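Wrist view: knob (318,154), ring centre (319,54) — within a couple of pixels of the model's prediction. Now lower and push the lever.

Emit:
move_arm --commands '[{"hand": 0, "travel": [0, 0, 3.7], "twist": [0, 0, 0]}, {"hand": 0, "travel": [0, 0, 3.7], "twist": [0, 0, 0]}, {"hand": 0, "travel": [1, 0, 0], "twist": [0, 0, 0]}, {"hand": 0, "travel": [1, 0, 0], "twist": [0, 0, 0]}, {"hand": 0, "travel": [0, 0, 0], "twist": [0, 0, 0]}]'

```text
time: 3.08
position: [0.4559, -0.1895, 0.2276]
tool_rot: [0.608, 0.794, 0.0, -0.001]
ft_force: [-0.8, -0.2, 0.7]
grip_width: 0.0001
grip_force: 0.0
```

Emit:
move_arm --commands '[{"hand": 0, "travel": [0.7, 0, -0.3], "twist": [0, 0, 0]}, {"hand": 0, "travel": [0.7, 0, -0.3], "twist": [0, 0, 0]}, {"hand": 0, "travel": [0.7, 0, -0.3], "twist": [0, 0, 0]}, {"hand": 0, "travel": [0.7, 0, -0.2], "twist": [0, 0, 0]}]'

```text
time: 3.42
position: [0.4529, -0.1679, 0.2417]
tool_rot: [0.607, 0.794, -0.002, 0.007]
ft_force: [-1.2, -8.1, 6.3]
grip_width: 0.0001
grip_force: 3.9
```

```bash
python3 -c "
from h import *
st()"
```

```text
t 3.42 TCP g mm [ 82.3   1.2 241.7] err twist deg [0.3 0.8 0.1] F g [ 7.5 -3.3  6.3] w 0.1 gf 3.9 q [-0.58  0.33  1.78 -0.01  1.02 -0.85]
```

Emit:
move_arm --commands '[{"hand": 0, "travel": [0.7, 0, 0], "twist": [0, 0, 0]}, {"hand": 0, "travel": [0.7, 0, 0], "twist": [0, 0, 0]}, {"hand": 0, "travel": [0.7, 0, 0.1], "twist": [0, 0, 0]}, {"hand": 0, "travel": [0.7, 0, 0.2], "twist": [0, 0, 0]}]'

```text
time: 3.75
position: [0.443, -0.1363, 0.2356]
tool_rot: [0.608, 0.794, 0.0, 0.001]
ft_force: [0.8, -1.2, -0.3]
grip_width: 0.0003
grip_force: 0.7
```

```bash
python3 -c "
from h import *
st()"
```

```text
t 3.75 TCP g mm [ 49.2  -0.  235.6] err twist deg [ 0.1  0.1 -0. ] F g [ 1.4  0.5 -0.3] w 0.3 gf 0.7 q [-0.54  0.31  1.83  0.    1.   -0.8 ]
```

Emit:
move_arm --commands '[{"hand": 0, "travel": [0.5, 0, 0.1], "twist": [0, 0, 0]}, {"hand": 0, "travel": [0.5, 0, 0], "twist": [0, 0, 0]}, {"hand": 0, "travel": [0.3, 0, 0], "twist": [0, 0, 0]}, {"hand": 0, "travel": [0, 0, 0], "twist": [0, 0, 0]}]'

```text
time: 4.08
position: [0.4404, -0.1269, 0.2333]
tool_rot: [0.607, 0.795, -0.002, 0.003]
ft_force: [1.9, -9.0, -5.5]
grip_width: 0.0008
grip_force: 4.9
```

```bash
python3 -c "
from h import *
st()"
```

```text
t 4.08 TCP g mm [ 3.940e+01 -1.000e-01  2.333e+02] err twist deg [-0.   0.4  0.1] F g [ 9.2 -0.5 -5.5] w 0.8 gf 4.9 q [-0.52  0.31  1.84 -0.01  0.99 -0.78]
```

Emit:
move_arm --commands '[{"hand": 0, "travel": [-1.7, 0, -1], "twist": [0, 0, 0]}, {"hand": 0, "travel": [-1.7, 0, -3.3], "twist": [0, 0, 0]}, {"hand": 4, "travel": [0, 0, -3.3], "twist": [0, 0, 0]}, {"hand": 4, "travel": [4, -0.4, 0], "twist": [0, 0, 0]}, {"hand": 4, "travel": [4, -0.4, 0], "twist": [0, 0, 0]}]'

```text
time: 4.5
position: [0.421, -0.0826, 0.3108]
tool_rot: [0.61, 0.793, 0.001, 0.001]
ft_force: [-0.0, 2.4, 0.4]
grip_width: 0.0134
grip_force: 0.0
```

Emit:
move_arm --commands '[{"hand": 4, "travel": [4, -0.4, 0], "twist": [0, 0, 0]}, {"hand": 4, "travel": [0.5, -0.4, 0], "twist": [0, 0, 0]}, {"hand": 4, "travel": [0, 0, 0], "twist": [0, 0, 0]}, {"hand": 4, "travel": [0, 0, 0], "twist": [0, 0, 0]}]'

```text
time: 4.83
position: [0.4001, -0.0403, 0.3094]
tool_rot: [0.608, 0.794, -0.0, -0.0]
ft_force: [0.9, -0.4, 0.3]
grip_width: 0.0366
grip_force: 0.0
```

```bash
python3 -c "
from h import *
st();d=snap('side','s3');d2=snap('wrist','w3')
a=cv2.resize(d['frame'][160:330,330:460],None,fx=3,fy=3,interpolation=cv2.INTER_CUBIC);b=d2['frame'][:300,140:500]
o=np.zeros((510,760,3),np.uint8);o[:,:390]=a;o[:300,395:755]=b;cv2.imwrite('pics/m3.png',o[:,:,::-1])
G=lambda m:np.append(P[:2]+R.from_euler('z',P[2]).as_matrix()[:2,:2]@np.array(m[:2])/1e3,m[2]/1e3)
for m in ((-53.5,-16.4,181),(0,0,152),(-124,43,10),(-124,-43,10),(22,0,224)): print(m,proj(d2,G(m))-[140-395,0],(proj(d,G(m))-[330,160])*3)
"
```

```text
t 4.83 TCP g mm [-54.7 -16.4 309.4] err twist deg [-0. -0.  0.] F g [0.6 0.7 0.3] w 36.6 gf 0.0 q [-0.38  0.12  1.85  0.    1.17 -0.64]
(-53.5, -16.4, 181) [574.71887741 199.0622622 ] [202.23802487 210.68685946]
(0, 0, 152) [590.64366888 241.53155802] [195.55290046 172.64425941]
(-124, 43, 10) [618.17202316 118.24223638] [ 87.42722061 371.3076133 ]
(-124, -43, 10) [555.85483878 118.26596789] [186.98366198 402.62919108]
(22, 0, 224) [594.09210862 298.23675347] [213.33925894  96.54608493]
```

View pics/m3.png

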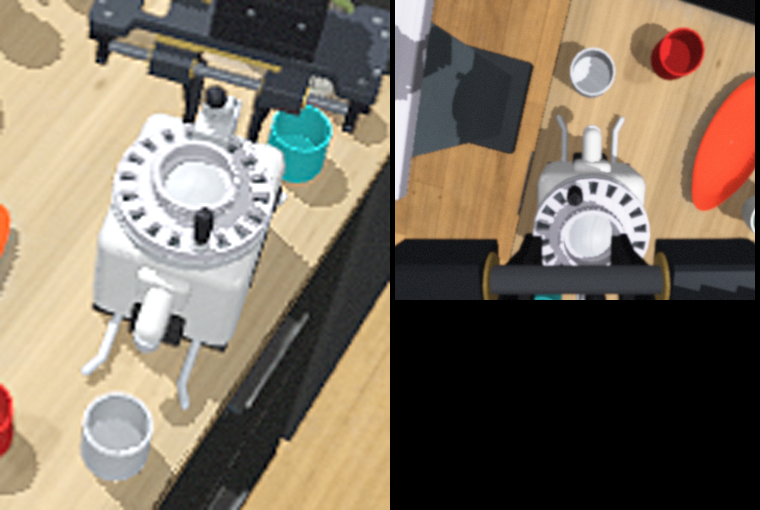

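Lever leans inward with the knob at (216,97), matching the drawn-pin prediction (213,96); stud (575,195) in the wrist view matches too; the cup's rim centre is at (592,72).

Emit:
move_arm --commands '[{"hand": 4, "travel": [0, 0, 3.4], "twist": [0, 0, 0]}, {"hand": 4, "travel": [0, 0, 3.4], "twist": [0, 0, 0]}, {"hand": 4, "travel": [0, 0, 3.4], "twist": [0, 0, 0]}, {"hand": 4, "travel": [0, 0, 3.4], "twist": [0, 0, 0]}, {"hand": 4, "travel": [0, 0, 0], "twist": [0, 0, 0]}]' --force 4

```text
time: 5.35
position: [0.3973, -0.0407, 0.1685]
tool_rot: [0.609, 0.793, -0.002, -0.006]
ft_force: [-1.6, 0.3, -0.3]
grip_width: 0.0401
grip_force: 0.0
```

Emit:
move_arm --commands '[{"hand": 1.4, "travel": [0, 0, 0], "twist": [0, 0, 0]}, {"hand": 1.4, "travel": [0, 0, 0], "twist": [0, 0, 0]}, {"hand": 1.4, "travel": [0, 0, 0], "twist": [0, 0, 0]}, {"hand": 1.4, "travel": [0, 0, 0], "twist": [0, 0, 0]}, {"hand": 1.4, "travel": [0, 0, 0], "twist": [0, 0, 0]}]' --force 4

```text
time: 5.77
position: [0.4007, -0.0411, 0.175]
tool_rot: [0.608, 0.794, 0.0, 0.001]
ft_force: [-2.4, -0.9, 1.1]
grip_width: 0.0174
grip_force: 1.0
```

```bash
python3 -c "
from h import *
st()"
```

```text
t 5.77 TCP g mm [-53.7 -16.1 175. ] err twist deg [0.1 0.1 0. ] F g [ 0.2 -2.6  1.1] w 17.4 gf 1.0 q [-0.38  0.34  2.03 -0.    0.76 -0.64]
```

Emit:
move_arm --commands '[{"hand": 1.4, "travel": [0.16, 0.7, 0], "twist": [0, 0, 0]}, {"hand": 1.4, "travel": [0.07, 0.7, 0], "twist": [0, 0, 0]}, {"hand": 1.4, "travel": [-0.02, 0.7, 0], "twist": [0, 0, 0]}, {"hand": 1.4, "travel": [-0.11, 0.7, 0], "twist": [0, 0, 0]}, {"hand": 1.4, "travel": [-0.17, 0.6, 0], "twist": [0, 0, 0]}]'

```text
time: 6.18
position: [0.4332, -0.0315, 0.1733]
tool_rot: [0.608, 0.794, -0.0, -0.001]
ft_force: [-3.6, 1.7, 0.1]
grip_width: 0.0157
grip_force: 4.0
```

Emit:
move_arm --commands '[{"hand": 1.4, "travel": [0, 0, 0], "twist": [0, 0, 0]}, {"hand": 1.4, "travel": [0, 0, 0], "twist": [0, 0, 0]}]'

```text
time: 6.35
position: [0.4352, -0.0321, 0.1734]
tool_rot: [0.608, 0.794, 0.001, 0.001]
ft_force: [1.8, 5.1, -3.5]
grip_width: 0.0156
grip_force: 4.0
```

```bash
python3 -c "
from h import *
st()"
```

```text
t 6.35 TCP g mm [-53.4  19.6 173.4] err twist deg [ 0.2  0.  -0.1] F g [-4.4  3.1 -3.5] w 15.6 gf 4.0 q [-0.33  0.38  1.96  0.    0.8  -0.6 ]
```

Emit:
move_arm --commands '[{"hand": 4, "travel": [0, 0, 0], "twist": [0, 0, 0]}, {"hand": 4, "travel": [0, 0, 0], "twist": [0, 0, 0]}, {"hand": 4, "travel": [0, 0, -0.5], "twist": [0, 0, 0]}, {"hand": 4, "travel": [0, 0, -3.6], "twist": [0, 0, 0]}, {"hand": 4, "travel": [0, 0, -3.6], "twist": [0, 0, 0]}]' --force 10

```text
time: 6.77
position: [0.4322, -0.0327, 0.2506]
tool_rot: [0.608, 0.794, -0.001, -0.002]
ft_force: [1.8, -1.0, 0.0]
grip_width: 0.0376
grip_force: 0.0
```

Emit:
move_arm --commands '[{"hand": 0, "travel": [0, 0, 0], "twist": [0, 0, 0]}, {"hand": 0, "travel": [-1.0, -0.9, 0], "twist": [0, 0, 0]}, {"hand": 0, "travel": [-1.5, -1.0, 0], "twist": [0, 0, 0]}, {"hand": 0, "travel": [-1.5, 0, 0], "twist": [0, 0, 0]}, {"hand": 0, "travel": [0, 0, 2], "twist": [0, 0, 0]}]'

```text
time: 7.18
position: [0.4292, -0.0801, 0.2337]
tool_rot: [0.609, 0.793, 0.001, 0.006]
ft_force: [1.6, 0.9, -0.3]
grip_width: 0.0143
grip_force: 0.0
```

Emit:
move_arm --commands '[{"hand": 0, "travel": [0, 0, 0], "twist": [0, 0, 0]}, {"hand": 0, "travel": [0, 0, 0], "twist": [0, 0, 0]}, {"hand": 0, "travel": [0, 0, 0], "twist": [0, 0, 0]}]'

```text
time: 7.43
position: [0.4253, -0.0761, 0.2309]
tool_rot: [0.608, 0.794, -0.0, 0.0]
ft_force: [-0.6, 0.2, -0.1]
grip_width: 0.0014
grip_force: 0.0
```

```bash
python3 -c "
from h import *
st()"
```

```text
t 7.43 TCP g mm [-13.6  -1.4 230.9] err twist deg [-0.  0. -0.] F g [-0.3 -0.5 -0.1] w 1.4 gf 0.0 q [-0.44  0.28  1.9  -0.    0.96 -0.7 ]
```

Emit:
move_arm --commands '[{"hand": 0, "travel": [-0.8, 0.1, 0], "twist": [0, 0, 0]}, {"hand": 0, "travel": [-0.8, 0, 0], "twist": [0, 0, 0]}, {"hand": 0, "travel": [-0.8, 0, -0.3], "twist": [0, 0, 0]}, {"hand": 0, "travel": [-0.8, 0, -0.3], "twist": [0, 0, 0]}, {"hand": 0, "travel": [-0.8, 0, -0.2], "twist": [0, 0, 0]}]'

```text
time: 7.85
position: [0.4368, -0.1148, 0.2392]
tool_rot: [0.608, 0.794, 0.0, -0.0]
ft_force: [-0.6, 1.0, -0.0]
grip_width: 0.0005
grip_force: 0.9
```

Emit:
move_arm --commands '[{"hand": 0, "travel": [-0.8, 0, 0], "twist": [0, 0, 0]}, {"hand": 0, "travel": [-0.8, 0, 0.1], "twist": [0, 0, 0]}, {"hand": 0, "travel": [-0.8, 0, 0.2], "twist": [0, 0, 0]}, {"hand": 0, "travel": [-0.8, 0, 0.3], "twist": [0, 0, 0]}]'

```text
time: 8.18
position: [0.4456, -0.1468, 0.2324]
tool_rot: [0.608, 0.794, -0.0, 0.001]
ft_force: [-0.2, -0.4, 0.4]
grip_width: 0.0002
grip_force: 0.0
```

```bash
python3 -c "
from h import *
st()"
```

```text
t 8.18 TCP g mm [ 6.000e+01 -2.000e-01  2.324e+02] err twist deg [ 0.   0.1 -0. ] F g [ 0.3 -0.3  0.4] w 0.2 gf 0.0 q [-0.56  0.32  1.82 -0.    1.   -0.82]
```

Emit:
move_arm --commands '[{"hand": 0, "travel": [-0.4, 0, 0.2], "twist": [0, 0, 0]}, {"hand": 0, "travel": [-0.4, 0, 0.1], "twist": [0, 0, 0]}, {"hand": 0, "travel": [-0.2, 0, 0], "twist": [0, 0, 0]}, {"hand": 0, "travel": [0, 0, 0], "twist": [0, 0, 0]}]'

```text
time: 8.52
position: [0.4456, -0.1512, 0.2287]
tool_rot: [0.609, 0.793, 0.002, -0.005]
ft_force: [-1.8, 11.1, 5.8]
grip_width: 0.0002
grip_force: 5.4
```

```bash
python3 -c "
from h import *
st()"
```

```text
t 8.52 TCP g mm [ 64.3  -1.4 228.7] err twist deg [-0.1 -0.6 -0.2] F g [-11.2   1.2   5.8] w 0.2 gf 5.4 q [-0.57  0.34  1.81  0.01  1.   -0.83]
```

Emit:
move_arm --commands '[{"hand": 0, "travel": [2.5, 0, 0], "twist": [0, 0, 0]}, {"hand": 0, "travel": [2.0, 0, -2.5], "twist": [0, 0, 0]}, {"hand": 4, "travel": [3.9, 1.0, 0], "twist": [0, 0, 0]}, {"hand": 4, "travel": [3.9, 1.0, 0], "twist": [0, 0, 0]}, {"hand": 4, "travel": [0, 0, 0], "twist": [0, 0, 0]}]'

```text
time: 8.93
position: [0.4331, -0.0254, 0.2544]
tool_rot: [0.606, 0.796, 0.001, -0.002]
ft_force: [-0.1, 0.3, -1.0]
grip_width: 0.0135
grip_force: 0.0
```

Emit:
move_arm --commands '[{"hand": 4, "travel": [0, 0, 0], "twist": [0, 0, 0]}, {"hand": 4, "travel": [0, 0, 0], "twist": [0, 0, 0]}, {"hand": 4, "travel": [0, 0, 0], "twist": [0, 0, 0]}]' --force 4

```text
time: 9.18
position: [0.4354, -0.0322, 0.2544]
tool_rot: [0.608, 0.794, -0.0, 0.0]
ft_force: [0.0, -0.1, -1.4]
grip_width: 0.0325
grip_force: 0.0
```

```bash
python3 -c "
from h import *
st()"
```

```text
t 9.18 TCP g mm [-53.3  19.8 254.4] err twist deg [ 0.   0.  -0.1] F g [ 0.1  0.  -1.4] w 32.5 gf 0.0 q [-0.33  0.25  1.86 -0.    1.03 -0.59]
```

Emit:
move_arm --commands '[{"hand": 4, "travel": [0, 0, 2.7], "twist": [0, 0, 0]}, {"hand": 4, "travel": [0, 0, 2.7], "twist": [0, 0, 0]}, {"hand": 4, "travel": [0, 0, 2.7], "twist": [0, 0, 0]}, {"hand": 1.4, "travel": [0, 0, 0], "twist": [0, 0, 0]}, {"hand": 1.4, "travel": [0, 0, 0], "twist": [0, 0, 0]}]' --force 4

```text
time: 9.6
position: [0.4343, -0.0321, 0.1727]
tool_rot: [0.609, 0.793, -0.001, -0.002]
ft_force: [0.2, -0.5, 0.1]
grip_width: 0.0331
grip_force: 0.0
```

Emit:
move_arm --commands '[{"hand": 1.4, "travel": [0, 0, 0], "twist": [0, 0, 0]}, {"hand": 1.4, "travel": [0, 0, 0], "twist": [0, 0, 0]}, {"hand": 1.4, "travel": [0, 0, 0], "twist": [0, 0, 0]}, {"hand": 1.4, "travel": [0, 0, 0], "twist": [0, 0, 0]}]'

```text
time: 9.93
position: [0.4352, -0.0316, 0.1747]
tool_rot: [0.608, 0.794, -0.0, 0.001]
ft_force: [-1.8, -2.8, 2.7]
grip_width: 0.0157
grip_force: 4.0
```

```bash
python3 -c "
from h import *
st()"
```

```text
t 9.93 TCP g mm [-53.9  19.8 174.7] err twist deg [0.1 0.1 0. ] F g [ 2.2 -2.5  2.7] w 15.7 gf 4.0 q [-0.33  0.38  1.96 -0.    0.8  -0.59]
```

Emit:
move_arm --commands '[{"hand": 1.4, "travel": [-0.04, 0.1, 0], "twist": [0, 0, 0]}, {"hand": 1.4, "travel": [-0.04, 0.1, 0], "twist": [0, 0, 0]}, {"hand": 1.4, "travel": [-0.04, 0.1, 0], "twist": [0, 0, 0]}, {"hand": 1.4, "travel": [0, 0, 0], "twist": [0, 0, 0]}]'

```text
time: 10.27
position: [0.4381, -0.0316, 0.1741]
tool_rot: [0.608, 0.794, -0.0, 0.0]
ft_force: [-3.1, -3.1, 5.6]
grip_width: 0.0155
grip_force: 4.0
```

```bash
python3 -c "
from h import *
st()"
```

```text
t 10.27 TCP g mm [-53.2  22.6 174.1] err twist deg [-0.  0. -0.] F g [ 2.2 -3.8  5.6] w 15.5 gf 4.0 q [-0.33  0.39  1.95 -0.    0.81 -0.59]
```

Emit:
move_arm --commands '[{"hand": 1.4, "travel": [-0.04, 0.1, 0], "twist": [0, 0, 0]}, {"hand": 1.4, "travel": [-0.04, 0.1, 0], "twist": [0, 0, 0]}, {"hand": 1.4, "travel": [0, 0, 0], "twist": [0, 0, 0]}, {"hand": 1.4, "travel": [0, 0, 0], "twist": [0, 0, 0]}]'

```text
time: 10.6
position: [0.4384, -0.0315, 0.1737]
tool_rot: [0.608, 0.794, -0.001, -0.002]
ft_force: [-4.8, -2.3, 4.4]
grip_width: 0.0159
grip_force: 4.0
```

```bash
python3 -c "
from h import *
st();d=snap('side','s4')"
```

```text
t 10.6 TCP g mm [-53.2  22.9 173.7] err twist deg [-0.2 -0.1  0. ] F g [ 1.  -5.3  4.4] w 15.9 gf 4.0 q [-0.33  0.39  1.95 -0.    0.81 -0.59]
```

Emit:
move_arm --commands '[{"hand": 1.4, "travel": [-0.04, 0.1, 0], "twist": [0, 0, 0]}, {"hand": 1.4, "travel": [-0.04, 0.1, 0], "twist": [0, 0, 0]}, {"hand": 1.4, "travel": [0, 0, 0], "twist": [0, 0, 0]}, {"hand": 1.4, "travel": [0, 0, 0], "twist": [0, 0, 0]}]'

```text
time: 10.98
position: [0.4389, -0.0313, 0.1733]
tool_rot: [0.607, 0.794, -0.002, -0.003]
ft_force: [-6.7, -4.0, 6.3]
grip_width: 0.0162
grip_force: 4.0
```

```bash
python3 -c "
from h import *
st()"
```

```text
t 10.98 TCP g mm [-53.2  23.4 173.3] err twist deg [-0.4 -0.2  0. ] F g [ 2.1 -7.5  6.3] w 16.2 gf 4.0 q [-0.33  0.39  1.94 -0.    0.82 -0.59]
```

Emit:
move_arm --commands '[{"hand": 4, "travel": [0.1, -0.3, 0], "twist": [0, 0, 0]}, {"hand": 4, "travel": [0, 0, 0], "twist": [0, 0, 0]}, {"hand": 4, "travel": [0, 0, -0.5], "twist": [0, 0, 0]}, {"hand": 4, "travel": [0, 0, -3.8], "twist": [0, 0, 0]}, {"hand": 4, "travel": [0, 0, -3.8], "twist": [0, 0, 0]}]'

```text
time: 11.4
position: [0.4385, -0.0312, 0.2544]
tool_rot: [0.608, 0.794, -0.0, -0.002]
ft_force: [1.2, -0.3, -0.4]
grip_width: 0.0377
grip_force: 0.0
```

Emit:
move_arm --commands '[{"hand": 4, "travel": [3.6, -0.4, 0], "twist": [0, 0, 0]}, {"hand": 4, "travel": [3.6, -0.4, 0], "twist": [0, 0, 0]}, {"hand": 4, "travel": [3.6, -0.4, 0], "twist": [0, 0, 0]}, {"hand": 4, "travel": [3.6, -0.4, 0], "twist": [0, 0, 0]}, {"hand": 4, "travel": [3.6, -0.4, 0], "twist": [0, 0, 0]}]'

```text
time: 11.82
position: [0.373, 0.1384, 0.2553]
tool_rot: [0.608, 0.794, 0.001, 0.001]
ft_force: [0.8, 0.5, -0.1]
grip_width: 0.0399
grip_force: 0.0
```

Emit:
move_arm --commands '[{"hand": 4, "travel": [0, 0, 0], "twist": [0, 0, 0]}, {"hand": 4, "travel": [0, 0, 0], "twist": [0, 0, 0]}]'

```text
time: 11.98
position: [0.3727, 0.1385, 0.2551]
tool_rot: [0.606, 0.795, 0.001, 0.001]
ft_force: [0.4, -0.4, 0.7]
grip_width: 0.0401
grip_force: 0.0
```

```bash
python3 -c "
from h import *
st();d=snap('side','s5')
toG=lambda w:R.from_euler('z',P[2]).inv().apply(w-np.append(P[:2],0))*1e3
w=load('w3');print('cup w3',toG(atz(w,337,72,.05)),'tri',[x if i else toG(x) for i,x in enumerate(tri((w,337,72),(d,118/3+330-.3,423/3+160-.3)))],toG(np.array([.3865,.085,.05])),'red',toG(atz(d,323,293,.05)))
a=cv2.resize(d['frame'][160:330,330:460],None,fx=3.5,fy=3.5,interpolation=cv2.INTER_CUBIC);cv2.imwrite('pics/m5.png',a[:,:,::-1])
"
```

```text
t 11.98 TCP g mm [-234.4    3.9  255.1] err twist deg [0.1 0.  0.2] F g [0.5 0.3 0.7] w 40.1 gf 0.0 q [ 0.07  0.19  1.94  0.    1.01 -0.2 ]
cup w3 [-178.8441982     4.31921782   50.        ] tri [array([-178.99291826,    3.78880861,   48.6106118 ]), [np.float64(0.0005962494480550107), np.float64(0.0005962494480550238)]] [-179.18114232    3.20128648   50.        ] red [-197.42983308  112.05635827   50.        ]
```

View pics/m5.png

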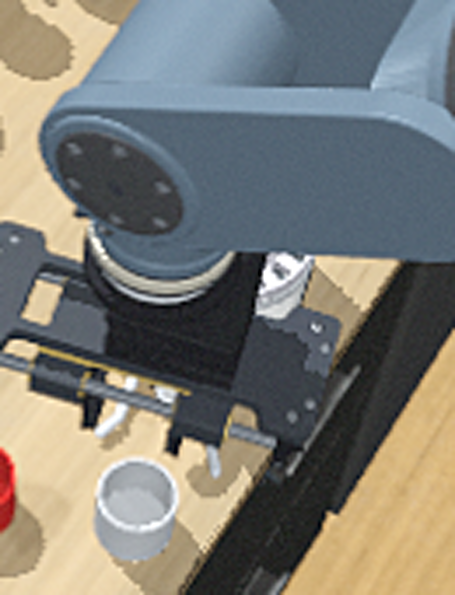

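Emit:
move_arm --commands '[{"hand": 4, "travel": [0, 0, 3.6], "twist": [0, 0, 0]}, {"hand": 4, "travel": [0, 0, 3.6], "twist": [0, 0, 0]}, {"hand": 4, "travel": [0, 0, 3.6], "twist": [0, 0, 0]}, {"hand": 4, "travel": [0, 0, 0], "twist": [0, -7, 0]}, {"hand": 4, "travel": [0, 0, 0], "twist": [0, -7, 0]}]'

```text
time: 12.45
position: [0.3724, 0.1335, 0.1436]
tool_rot: [0.608, 0.788, -0.061, 0.07]
ft_force: [0.2, -0.0, -0.4]
grip_width: 0.0403
grip_force: 0.0
```

Emit:
move_arm --commands '[{"hand": 4, "travel": [0.87, 0, 3.49], "twist": [0, 0, 0]}, {"hand": 4, "travel": [0.87, 0, 3.49], "twist": [0, 0, 0]}, {"hand": 4, "travel": [0.73, 0, 2.91], "twist": [0, 0, 0]}, {"hand": 4, "travel": [0, 0, 0], "twist": [0, 0, 0]}, {"hand": 4, "travel": [0, 0, 0], "twist": [0, 0, 0]}]'

```text
time: 12.87
position: [0.3692, 0.141, 0.0426]
tool_rot: [0.606, 0.79, -0.06, 0.069]
ft_force: [0.4, 0.2, 0.6]
grip_width: 0.0401
grip_force: 0.0
```

```bash
python3 -c "
from h import *
st()"
```

```text
t 12.87 TCP g mm [-237.7    1.1   42.6] err twist deg [-0.7 10.5 -0.1] F g [-0.   0.4  0.6] w 40.1 gf 0.0 q [ 0.22  0.67  2.12 -0.49  0.4   0.41]
```

Emit:
move_arm --commands '[{"hand": 4, "travel": [0.07, 0, 0.39], "twist": [0, 0, 0]}, {"hand": 4, "travel": [-1.18, 0.1, 0.22], "twist": [0, 0, 0]}, {"hand": 4, "travel": [-0.98, 0, 0.18], "twist": [0, 0, 0]}, {"hand": 4, "travel": [-0.6, 0, 0.11], "twist": [0, 0, 0]}, {"hand": 4, "travel": [-0.6, 0, 0.11], "twist": [0, 0, 0]}]'

```text
time: 13.28
position: [0.3807, 0.109, 0.0419]
tool_rot: [0.606, 0.79, -0.057, 0.072]
ft_force: [0.0, 1.0, 0.8]
grip_width: 0.0399
grip_force: 0.7
```

Emit:
move_arm --commands '[{"hand": 4, "travel": [-0.8, 0, 0.15], "twist": [0, 0, 0]}, {"hand": 4, "travel": [-0.8, 0, 0.15], "twist": [0, 0, 0]}, {"hand": 4, "travel": [-0.8, 0, 0.15], "twist": [0, 0, 0]}, {"hand": 4, "travel": [0, 0, 0], "twist": [0, 0, 0]}]'

```text
time: 13.62
position: [0.3858, 0.0846, 0.0402]
tool_rot: [0.606, 0.79, -0.059, 0.07]
ft_force: [0.4, -0.3, 0.2]
grip_width: 0.0401
grip_force: 0.0
```

```bash
python3 -c "
from h import *
st()"
```

```text
t 13.62 TCP g mm [-178.9    2.4   40.2] err twist deg [-0.4 10.5 -0.1] F g [0.4 0.3 0.2] w 40.1 gf 0.0 q [ 0.07  0.67  2.15 -0.56  0.35  0.34]
```

Emit:
move_arm --commands '[{"hand": 4, "travel": [-0.8, -0.1, 0.17], "twist": [0, 0, 0]}, {"hand": 4, "travel": [-0.8, -0.1, 0.17], "twist": [0, 0, 0]}, {"hand": 4, "travel": [-0.8, 0, 0.17], "twist": [0, 0, 0]}, {"hand": 4, "travel": [-0.6, 0, 0.12], "twist": [0, 0, 0]}, {"hand": 4, "travel": [0, 0, 0], "twist": [0, 0, 0]}]'

```text
time: 14.03
position: [0.3915, 0.0545, 0.0391]
tool_rot: [0.606, 0.79, -0.059, 0.07]
ft_force: [-0.9, -0.5, 0.4]
grip_width: 0.0402
grip_force: 0.0
```

```bash
python3 -c "
from h import *
st()"
```

```text
t 14.03 TCP g mm [-1.484e+02  1.000e-01  3.910e+01] err twist deg [-0.5 10.5 -0.1] F g [ 0.2 -1.   0.4] w 40.2 gf 0.0 q [-0.01  0.67  2.16 -0.59  0.32  0.29]
```

Emit:
move_arm --commands '[{"hand": 4, "travel": [-0.4, 0, 0.08], "twist": [0, 0, 0]}, {"hand": 4, "travel": [-0.4, 0, 0.08], "twist": [0, 0, 0]}, {"hand": 4, "travel": [0, 0, 0], "twist": [0, 0, 0]}]'

```text
time: 14.28
position: [0.3937, 0.0474, 0.0391]
tool_rot: [0.606, 0.79, -0.059, 0.07]
ft_force: [0.3, -1.0, -0.7]
grip_width: 0.0397
grip_force: 0.1
```

```bash
python3 -c "
from h import *
st()"
```

```text
t 14.28 TCP g mm [-141.     0.3   39.1] err twist deg [-0.4 10.5 -0.1] F g [ 1.   0.  -0.7] w 39.7 gf 0.1 q [-0.03  0.67  2.16 -0.6   0.32  0.28]
```

Emit:
move_arm --commands '[{"hand": 4, "travel": [-0.2, 0, 0.04], "twist": [0, 0, 0]}, {"hand": 4, "travel": [-0.2, 0, 0.04], "twist": [0, 0, 0]}, {"hand": 4, "travel": [-0.2, 0, 0.04], "twist": [0, 0, 0]}, {"hand": 4, "travel": [0, 0, 0], "twist": [0, 0, 0]}]'

```text
time: 14.62
position: [0.3951, 0.0421, 0.0391]
tool_rot: [0.606, 0.791, -0.058, 0.07]
ft_force: [0.8, 3.9, 0.6]
grip_width: 0.0399
grip_force: 1.5
```

```bash
python3 -c "
from h import *
st()"
```

```text
t 14.62 TCP g mm [-135.5    0.3   39.1] err twist deg [-0.4 10.5 -0. ] F g [-3.5  1.7  0.6] w 39.9 gf 1.5 q [-0.05  0.67  2.16 -0.6   0.31  0.26]
```

Emit:
move_arm --commands '[{"hand": 4, "travel": [-0.2, 0, 0.04], "twist": [0, 0, 0]}, {"hand": 4, "travel": [0, 0, 0], "twist": [0, 0, 0]}]'

```text
time: 14.78
position: [0.3951, 0.0414, 0.039]
tool_rot: [0.606, 0.791, -0.057, 0.07]
ft_force: [-1.2, 11.4, 2.2]
grip_width: 0.0399
grip_force: 5.4
```

```bash
python3 -c "
from h import *
st()"
```

```text
t 14.78 TCP g mm [-1.348e+02  1.000e-01  3.900e+01] err twist deg [-0.3 10.4 -0. ] F g [-11.3   1.8   2.2] w 39.9 gf 5.4 q [-0.05  0.67  2.16 -0.6   0.31  0.26]
```

Emit:
move_arm --commands '[{"hand": 4, "travel": [1, 0, -0.19], "twist": [0, 0, 0]}, {"hand": 4, "travel": [2, 0, -0.4], "twist": [0, 0, 0]}, {"hand": 4, "travel": [2.5, 0, -0.6], "twist": [0, 0, 0]}, {"hand": 4, "travel": [3, 0, -2], "twist": [0, 0, 0]}, {"hand": 4, "travel": [3, 0, -2], "twist": [0, 0, 0]}]'

```text
time: 15.2
position: [0.3629, 0.1589, 0.069]
tool_rot: [0.606, 0.79, -0.06, 0.069]
ft_force: [0.4, -1.3, 0.1]
grip_width: 0.0402
grip_force: 0.0
```

Emit:
move_arm --commands '[{"hand": 4, "travel": [1, 0, -3.8], "twist": [0, 0, 0]}, {"hand": 4, "travel": [1, 0, -3.8], "twist": [0, 0, 0]}, {"hand": 4, "travel": [1, 0, -3.8], "twist": [0, 0, 0]}, {"hand": 4, "travel": [2, 0, -2], "twist": [0, 0, 0]}, {"hand": 4, "travel": [0, 0, 0], "twist": [0, 0, 0]}]'

```text
time: 15.62
position: [0.3474, 0.2333, 0.1956]
tool_rot: [0.605, 0.791, -0.054, 0.072]
ft_force: [1.1, 0.3, 0.1]
grip_width: 0.04
grip_force: 0.0
```

```bash
python3 -c "
from h import *
st();d=snap('side','s6');d2=snap('wrist','w6')
a=cv2.resize(d['frame'][160:330,330:460],None,fx=3,fy=3,interpolation=cv2.INTER_CUBIC);b=d2['frame'][:300,140:500]
o=np.zeros((510,760,3),np.uint8);o[:,:390]=a;o[:300,395:755]=b;cv2.imwrite('pics/m6.png',o[:,:,::-1])
G=lambda m:np.append(P[:2]+R.from_euler('z',P[2]).as_matrix()[:2,:2]@np.array(m[:2])/1e3,m[2]/1e3)
for m in ((-51.5,22.5,181),(-107,0,50),(-135,0,50),(-124,43,10),(-124,-43,10),(81.5,0,219.6),(81.5,0,225)): print(m,proj(d2,G(m))-[140-395,0],(proj(d,G(m))-[330,160])*3)
"
```

```text
t 15.62 TCP g mm [-332.5    4.2  195.6] err twist deg [ 0.1 10.3  0.1] F g [-0.1  1.1  0.1] w 40.0 gf 0.0 q [ 0.45  0.35  1.94 -0.23  0.9   0.33]
(-51.5, 22.5, 181) [595.03219522 485.54389543] [153.88198293 194.32131372]
(-107, 0, 50) [573.24378021 338.47077024] [146.94487207 346.43243463]
(-135, 0, 50) [573.18438495 322.23410588] [137.10643102 375.47421048]
(-124, 43, 10) [605.72912053 305.21722332] [ 87.42722061 371.3076133 ]
(-124, -43, 10) [541.34325989 305.00121806] [186.98366198 402.62919108]
(81.5, 0, 219.6) [572.15515984 580.23677611] [231.54051533  44.57626473]
(81.5, 0, 225) [572.0947983  586.95515943] [232.41278142  40.1825702 ]
```

View pics/m6.png

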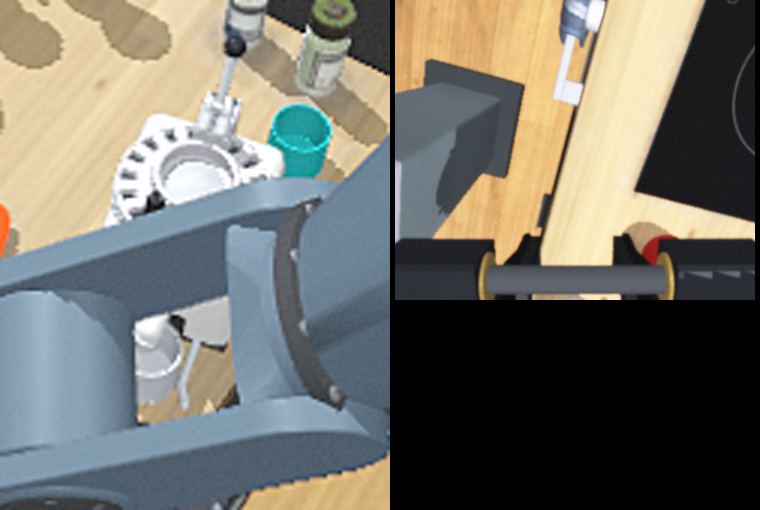

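The knob is at (235,46), the same place as at the start, so the pin is home. The stud is at (154,200), two notches on, and the cup is seated under the chute at about (150,350).

```bash
python3 -c "
from h import *
st();print(robot.hand_in())"
```

```text
t 15.72 TCP g mm [-329.7    1.4  192.4] err twist deg [-0.4 10.5  0.1] F g [ 0.2 -0.5  0.3] w 40.2 gf 0.0 q [ 0.44  0.36  1.94 -0.23  0.89  0.33]
the job is handed in; nothing more can be done
None
```

I handed the job in at about 15.7 s of robot time; no verdict came back. My checks show the collar two notches finer with the pin home and the lever back on its first side, the cup seated against the stop pad, and the arm clear of everything. I did not steer near the espresso cups or the frother, but I did not re-measure them at the end.

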